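# Hang the parts bin back on the bin rail

### The job

Hang the loose blue parts bin from the bench in the empty place on the bin rail, between the two bins already hanging there: keep it level, lower it between them and down the rail until its rear lip is hooked over the rail and it sits fully home, and only then let go. Feel your way gently, never forcing the bin against the rail or its neighbours, and leave the neighbours hanging where they are.

Things in the scene. Friction and masses are not known exactly. Their poses are not given: they have to be found in the camera images.
- bin: the bin to hang: open blue plastic bin, 0.14 to 0.28 kg with three steel bushings fixed in its rear half, standing on the bench. x axis from front to back, 110 mm; 96 mm wide (y); 60 mm high, but the front wall and front 34 mm of the sides 42 mm. Origin: centre of its underside. Floor 4 mm, sides and back 3 mm thick. Its rear lip is a hook, see bin_hook
- bin_rim (a point): middle of the top edge of the bin's front wall, 55 mm in front of the origin: grip here from above, one finger in front of the wall and one behind it. The upper 24 mm of the wall is 8 mm thick with flat faces. Axes as the bin's
- bin_hook (a point): inside the bin's hook. Level with the top of the back wall a flange 70 mm wide, 4 mm thick reaches 10.5 mm back and ends in a 3 mm thick lip whose edge is 9 mm below the flange's underside; slot between back wall and lip 7.5 mm. This point: middle of the slot's ceiling, 56 mm above the bin's underside, 3.75 mm behind the back wall's outer face
- stand: bin stand fixed to the bench: two blue slotted uprights 410 mm apart, 190 mm high, carrying a level aluminium rail. Origin: on the bench midway between the uprights. x axis away from the robot, square to the rail; y along the rail. The rail's own frame: origin in the middle of the tongue's top edge, axes as the stand's
- rail_nominal (a point): a point of the stand, 188 mm above its origin: where the top edge of the rail's hooking tongue (its mid-thickness) would be if set to the middle. The rail is bolted in slotted brackets and its true place is NOT measured: up to 14 mm to the front or back (stand's x) of this point and up to 10 mm higher or lower. Find it by touch or sight
- rail_face (a point): a point of the stand, nominal as rail_nominal. The tongue is 3 mm thick, as long as the rail, free above and behind. A flat face strip covers 16 to 54 mm below the tongue's top; its front face, at this point's x, is 4.5 mm in front of the tongue's middle. A bin is home when its flange sits on the tongue, lip behind it, back against the strip or drooping forward up to 2 degrees
- left_bin: neighbour hanging loose on the rail at the +y side of the empty place: a longer, deeper blue bin of the same family, 96 mm wide, 0.38 kg, square to the rail. Origin: midway between its side walls, at its underside; axes as the bin's. Its top is 4 mm above the rail's top edge and its front stands up to 40 mm nearer the robot than that of the bin when hung
- right_bin: neighbour at the -y side of the empty place: likewise 96 mm wide, 0.38 kg, loose, origin midway between its side walls. The clear gap between the facing sides of the two neighbours is 100 to 106 mm
Not all that is in view belongs to the job. What is shaped like the bin but red is not meant.

How it is judged:
By the outcome, as a careful person would: the job done as asked, in the order asked, and still so for the second after the job is handed in, with the robot touching nothing.
It also fails if it takes over 72 s, if anything falls off the work surface, if the arm or the gripper's body presses on something with over 40 N, if the wrist force passes 120 N, or if a joint passes its speed limit or range.

### The arm

A 6-joint arm with a two-finger parallel gripper is mounted at the origin on the work surface. World frame = base frame: x ahead of the robot, y to its left, z up, the work surface at z = 0. Lengths are in mm, angles in rad, forces in N, time in s.
With the tool pointing down it reaches from about 375 to 900 mm from the base axis. Payload 3.1 kg.
Tool frame: the origin (TCP) lies on the centre line of the jaws, within the pads' length; the fingertips stand 17 mm ahead of it and the grasp point (between the pads) lies 2 mm behind it; z points along the fingers, y is the line along which they close (so a half turn about z gives the same grasp; the last joint's range is limited). The gripper opens to 87 mm and grips with 3 to 60 N. Pads are 19 mm wide; open, the fingers measure 117 mm over their backs; the gripper's body (75 mm by 190 mm) begins 51 mm behind the grasp point.
Start: joints at [-1.417, 0.527, 1.433, -0, 1.181, -0.178], TCP at [204.204, -590.676, 239.548] pointing down, gripper open.
Joint ranges: [-3.08, 3.08], [-0.75, 2.2], [0.22, 2.44], [-1.43, 4.57], [0, 2.65], [-2.85, 2.85]. Speed limits (rad/s): [2.79, 2.79, 3.14, 3.14, 3.14, 3.14].

### API

Orientations are given as a 3x3 rotation matrix whose columns are the frame's x, y, z axes.
In Python, from station import ctrl, capture, camera_model, job gives the robot as it stands.
- The arm moves only by the tool apply_moves, never from a script. Its argument "steps" is a list of rows, each a list of 2 entries, a list of its own where there are three numbers: the shift along the tool's x, y, z in cm, then the turn about the tool's z in degrees. In form: [[[tx, ty, tz], roll], ...]. A call has 1 to 20 rows; each row shifts and turns the commanded pose from where the row before left it, along the tool's axes as they then stand; what a row does not reach is not made up. A row lasts 1/10 s, in which the tool goes at most 50 mm and 8.59 degrees, less where a joint would pass 70% of its speed; a pose out of reach is approached as far as the arm can. A call with a gripper value outside its range is refused whole. "grip" is the opening, from 0 (shut) to 1 (fully open), set as the call begins (left out, the last holds). The fingers move at their own pace and stop on an object; "force" is the grip in N (left out, the last holds). Time passes only in rows, so rows that do not move let the fingers close. It gives the time, the measured TCP pose, the force, the opening and the grip force at its end, in the units of the state.
- ctrl.observe(): the state, without advancing time (a new reading comes with each control period).
- capture(name): name is "scene" or "top" or "wrist"; returns the picture (420x560x3 uint8, red, green, blue); there is no depth.
- camera_model(name): a dict with "fx", "fy", "cx", "cy" (pixels), "extrinsics" (4x4, takes a point from world to camera coordinates). Camera axes: x right, y up, looking along -z (the intrinsics and any distortion apply to the point x, -y, -z); pixel columns grow to the right and rows downward; lengths in mm; the calibration is good to about 2 mm. A picture is of the moment at which its call begins: read the wrist's pose just before it. camera_model takes no time and is no camera call; for the wrist camera it gives the pose at the moment of the call.
- job.close_job(): hands the job in; it is judged then, once.
The state is a dict: "t": time; "qpos": joint angles; "qvel": joint speeds; "tau": joint torques, N m; "ee_pos": TCP position; "orientation": TCP orientation; "ft_force": force on the tool from outside, world axes, zero at the start; "wrist_torque": the same for the moment, N m; "finger_gap": opening from 0.0 (shut) to 1.0 (fully open); "finger_force": force on a finger pad.
Only numpy, scipy, OpenCV 4.12 (cv2) and the standard library are available. Lean on these libraries where they do the work, as an engineer would, in place of code of your own. Each camera call takes 0.05 s, during which the arm holds its last target. There are 200 camera calls.

## Working session

There is one attempt and no reset: what is moved stays moved. The work goes in short steps, Python scripts to look and compute and a tool call to move; the robot and the scene stay as the last step left them, time stands still between calls to the robot, and variables do not carry over. Pictures are saved under pics/ and viewed, at most 10 in all, crops included, and the job is handed in when it is done.

Besides the shell and the picture viewer there is one more tool, called after "Request:" as a command line: name --argument value ..., lists and objects as JSON in quotes. apply_moves: Moves the arm, as the interface text tells. Its arguments: {"type":"object","properties":{"steps":{"type":"array"},"grip":{"type":"number"},"force":{"type":"number"}},"required":["steps"]}

```bash
ls; mkdir -p pics; python3 - <<'E'
from station import ctrl,capture,camera_model
import cv2
o=ctrl.observe(); print(o)
for n in("scene","top"):
    m=camera_model(n); print(n,{k:(v if not hasattr(v,'tolist') else v.tolist()) for k,v in m.items()})
    cv2.imwrite(f"pics/{n}0.png",capture(n)[:,:,::-1])
E
```

```text
pics
{'t': 0.0, 'qpos': array([-1.41648002e+00,  5.28450680e-01,  1.43390297e+00,  6.48308076e-06,
        1.18139806e+00, -1.78506929e-01]), 'qvel': array([ 7.58526877e-05,  2.20721612e-03,  7.44980344e-04, -1.03930748e-03,
       -6.32323921e-05, -9.40163693e-04]), 'tau': array([ 1.09203636e-03, -4.40040314e+01, -1.76590705e+01,  6.31712261e-02,
        5.80286491e-02, -1.52104994e-04]), 'ee_pos': array([ 204.11187392, -589.99320811,  238.58090383]), 'orientation': array([[ 9.45124594e-01,  3.26709957e-01, -3.25929984e-04],
       [ 3.26709888e-01, -9.45122264e-01,  2.13431945e-03],
       [ 3.89259734e-04, -2.12368235e-03, -9.99997669e-01]]), 'ft_force': array([-0.38956072,  0.31977939, -0.1223616 ]), 'wrist_torque': array([-2.37438594e-02, -5.97637085e-05, -2.25470064e-03]), 'finger_force': 0.0, 'finger_gap': 0.998911873213111}
scene {'fx': 385.2362248189648, 'fy': 385.2362248189648, 'cx': 280.460973162867, 'cy': 211.7403820252047, 'extrinsics': [[-0.7263805700590532, 0.6872625154355056, 0.006442229268336281, 265.4583470205489], [-0.5765877993933539, -0.6144542537653684, 0.5385094981709917, 303.4786650058043], [0.37405584747656856, 0.38744832546664215, 0.8425948125057979, -1573.4798866676372], [0.0, 0.0, 0.0, 1.0]]}
top {'fx': 386.50703730844356, 'fy': 386.50703730844356, 'cx': 283.3316179348189, 'cy': 213.482704905693, 'extrinsics': [[0.02849542426448974, -0.9994639844086062, -0.01611690621861735, 156.68241592395177], [0.9886630457750072, 0.025802228680209243, 0.1479176355747335, -497.0815774169572], [-0.14742249731595308, -0.0201491653724706, 0.9888683524210491, -1129.1490159396988], [0.0, 0.0, 0.0, 1.0]]}
```

View pics/scene0.png

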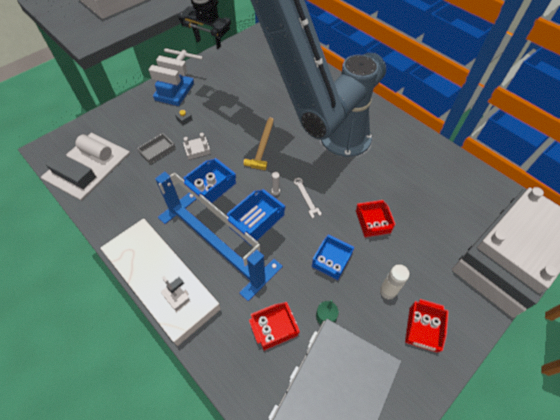

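View pics/top0.png

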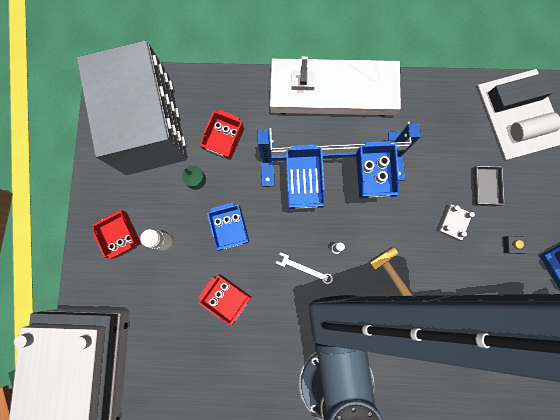

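The scene view and the top view both show the loose blue bin, at about (228,228) in the top view with its bushings towards +x. The neighbours are at (305,178) and (378,170), with the rail at about row 150. Next I'll get coarse positions.

```bash
cat > h.py <<'E'
import numpy as np,cv2
from station import ctrl,capture,camera_model
def ray(m,u,v):
    E=np.array(m["extrinsics"]);R=E[:3,:3];t=E[:3,3]
    d=R.T@np.array([(u-m["cx"])/m["fx"],-(v-m["cy"])/m["fy"],-1.]);return -R.T@t,d/np.linalg.norm(d)
def onz(m,u,v,z):
    c,d=ray(m,u,v);return c+d*(z-c[2])/d[2]
def proj(m,p):
    E=np.array(m["extrinsics"]);q=E[:3,:3]@np.array(p,float)+E[:3,3]
    return np.array([m["cx"]+m["fx"]*q[0]/-q[2],m["cy"]-m["fy"]*q[1]/-q[2]])
def tri(m1,p1,m2,p2):
    a=[ray(m1,*p1),ray(m2,*p2)];A=sum(np.eye(3)-np.outer(d,d) for c,d in a)
    b=sum((np.eye(3)-np.outer(d,d))@c for c,d in a);return np.linalg.solve(A,b)
E
python3 - <<'E'
from h import *
m=camera_model("top")
for n,p,z in(("bin",(228,228),40),("L",(305,178),195),("R",(378,170),195),("railL",(272,155),190),("railR",(407,146),190)): print(n,onz(m,*p,z).round(1))
w=camera_model("wrist");o=ctrl.observe();c,d=ray(w,w["cx"],w["cy"]);print(w["fx"],w["cx"],w["cy"])
print("cam in tool",o["orientation"].T@(c-o["ee_pos"]),"look",o["orientation"].T@d, "right",o["orientation"].T@np.array(w["extrinsics"])[0,:3])
im=cv2.imread("pics/top0.png")
a=cv2.resize(im[120:260,190:430],None,fx=3.3,fy=3.3,interpolation=cv2.INTER_CUBIC);cv2.imwrite("pics/crop.png",a)
E
```

```text
bin [443.9 335.2  40. ]
L [565.6 112.4 195. ]
R [592. -80. 195.]
railL [627.9 202.1 190. ]
railR [ 661.4 -159.   190. ]
365.41019006334625 278.08785281871263 208.81040264683773
cam in tool [  68.09887292    1.03915979 -144.80523047] look [-2.52494025e-01 -1.21742637e-04  9.67598446e-01] right [5.74404967e-04 9.99999797e-01 2.75709862e-04]
```

View pics/crop.png

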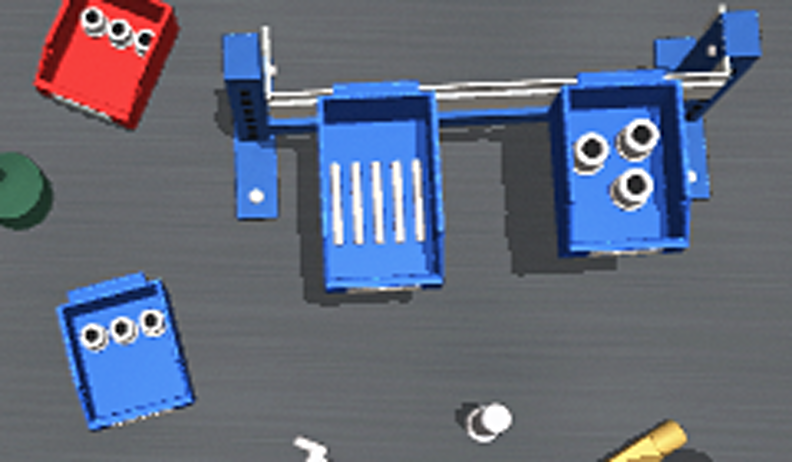

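The crop shows the bin with its hook at crop (105,288) and its front at (140,415), yaw about +15°. The rail is yawed about +5°, with the gap around crop (500,90). I'll hover the wrist camera above the gap first.

Request:
apply_moves --steps '[[[0,0,-1],-8.4],[[0,0,-1],-8.4],[[0,0,-1],-8.4],[[0,0,-1],-8.4],[[0,0,-1],-8.4],[[0,0,-1],-8.4],[[0,0,-1],-8.4],[[0,0,-1],-8.4],[[0,0,-1],-8.4]]' --grip 1

```text
t: 1.0
ee_pos: [204.2, -590.3, 329.3]
orientation: [[-0.087, 0.996, -0.0], [0.996, 0.087, 0.001], [0.001, -0.0, -1.0]]
ft_force: [-0.2, -0.2, -0.6]
finger_gap: 1.0
finger_force: 0.0
```

Request:
apply_moves --steps '[[[3.55,2.8,0],0],[[3.55,2.8,0],0],[[3.55,2.8,0],0],[[3.55,2.8,0],0],[[3.55,2.8,0],0],[[3.55,2.8,0],0],[[3.55,2.8,0],0],[[3.55,2.8,0],0],[[3.55,2.8,0],0],[[3.55,2.8,0],0],[[3.55,2.8,0],0],[[3.55,2.8,0],0],[[3.55,2.8,0],0],[[3.55,2.8,0],0],[[3.55,2.8,0],0],[[3.55,2.8,0],0],[[0,0,0],0],[[0,0,0],0]]'

```text
t: 2.8
ee_pos: [604.2, 12.9, 328.7]
orientation: [[-0.084, 0.996, -0.002], [0.996, 0.084, -0.0], [-0.0, -0.002, -1.0]]
ft_force: [0.0, 0.0, -0.2]
finger_gap: 1.001
finger_force: 0.0
```

```bash
cat > shot.py <<'E'
import sys,pickle
from h import *
n=sys.argv[1];m=camera_model("wrist");o=ctrl.observe();im=capture("wrist")
pickle.dump((m,o),open(f"pics/{n}.pkl","wb"));cv2.imwrite(f"pics/{n}.png",im[:,:,::-1])
R=o["orientation"];print(o["t"],o["ee_pos"].round(1),"yaw",np.degrees(np.arctan2(R[1,0],R[0,0])).round(2),o["ft_force"].round(2),o["finger_gap"])
E
python3 shot.py w1
```

```text
2.8 [604.2  12.9 328.7] yaw 94.81 [ 0.01  0.02 -0.2 ] 1.0011693744582306
```

View pics/w1.png

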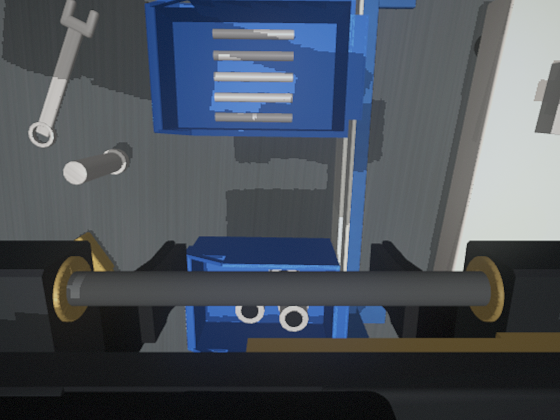

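The wrist view shows the left bin's facing edge at about row 133 and the right bin's at about row 240. The rail's tongue is at columns 340–355 in the gap. I'll take a second view from nearer the robot for stereo.

Request:
apply_moves --steps '[[[0.5,-2.5,0],0],[[0.5,-2.5,0],0],[[0,-2,0],0],[[0,-1,0],0],[[0,0,0],0],[[0,0,0],0]]'

```text
t: 3.45
ee_pos: [524.6, 14.5, 330.0]
orientation: [[-0.08, 0.997, 0.002], [0.997, 0.08, -0.0], [-0.0, 0.002, -1.0]]
ft_force: [0.1, -0.2, -0.6]
finger_gap: 1.002
finger_force: 0.0
```

```bash
python3 shot.py w2; python3 - <<'E'
import cv2,numpy as np
a=cv2.imread("pics/w1.png");b=cv2.imread("pics/w2.png")
cv2.imwrite("pics/gap.png",np.hstack([cv2.resize(a[100:250,310:410],None,fx=4,fy=4),cv2.resize(b[100:250,410:510],None,fx=4,fy=4)]))
E
```

```text
3.45 [524.6  14.5 330. ] yaw 94.58 [ 0.05 -0.23 -0.55] 1.0016384609740032
```

View pics/gap.png

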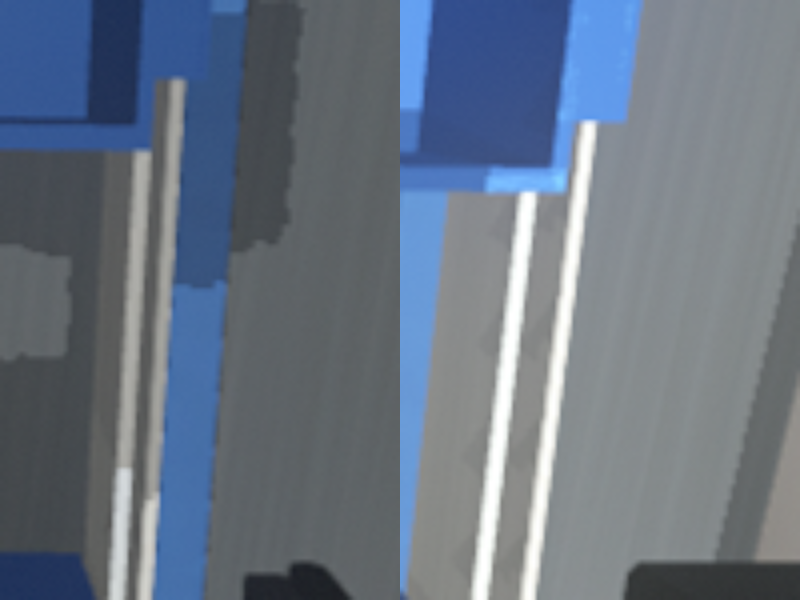

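The crops show two bright lines, the face strip's top edge in front and the tongue behind it. The left bin's outer edge is near row 137. Now to fit them numerically.

```bash
cat > g.py <<'E'
import pickle
from h import *
I={};M={}
for n in("w1","w2"):
    I[n]=cv2.imread(f"pics/{n}.png").astype(float);M[n]=pickle.load(open(f"pics/{n}.pkl","rb"))[0]
L={}
for n,c0,rows in(("w1",310,range(150,215)),("w2",410,range(155,235))):
    g=I[n].min(axis=2); pts=[];pf=[]
    for r in rows:
        row=g[r,c0:c0+60]; 
        bg=cv2.blur(row.reshape(1,-1),(15,1))[0]; k=[i for i in range(1,59) if row[i]>=row[i-1] and row[i]>row[i+1] and row[i]-bg[i]>15]
        k=sorted(sorted(k,key=lambda i:-(row[i]-bg[i]))[:2])
        if len(k)==2:
            ce=[]
            for i in k:
                x=np.arange(i-2,i+3);x=x[(x>=0)&(x<60)];w=np.clip(row[x]-bg[i],0,None);ce.append(c0+(w*x).sum()/w.sum())
            pf.append((ce[0],r));pts.append((ce[1],r))
    for nm,P in(("tongue",pts),("strip",pf)):
        P=np.array(P);k=np.polyfit(P[:,1],P[:,0],1);e=P[:,0]-np.polyval(k,P[:,1])
        ok=abs(e-np.median(e))<1.0;k=np.polyfit(P[ok,1],P[ok,0],1);e=P[ok,0]-np.polyval(k,P[ok,1]);L[n,nm]=k
        print(n,nm,len(P),ok.sum(),k,"rms",e.std())
for nm in("tongue","strip"):
    pl=[]
    for n in I:
        c,d1=ray(M[n],np.polyval(L[n,nm],150),150);_,d2=ray(M[n],np.polyval(L[n,nm],220),220)
        v=np.cross(d1,d2);v/=np.linalg.norm(v);pl.append((v,v@c))
    for y in(-20,15,50):
        A=np.array([p[0] for p in pl]);b=np.array([p[1] for p in pl])-A[:,1]*y;print(nm,y,np.linalg.solve(A[:,[0,2]],b).round(2))
for n,cs in(("w1",(220,260,300)),("w2",(330,350))):
    for c in cs:
        print(n,c,"Lbin",I[n][128:160,c].sum(axis=1).astype(int)//3); print("  Rbin",I[n][228:275,c].sum(axis=1).astype(int)//3)
E
python3 g.py
```

```text
w1 tongue 65 65 [-6.12113951e-02  3.61225482e+02] rms 0.12102989868820929
w1 strip 65 65 [-5.85240124e-02  3.53275495e+02] rms 0.12491286008381357
w2 tongue 80 80 [-1.29335385e-01  4.73725128e+02] rms 0.09034482985694901
w2 strip 80 80 [-1.21191235e-01  4.59624755e+02] rms 0.0868079333122751
tongue -20 [662.17 192.26]
tongue 15 [659.53 192.51]
tongue 50 [656.89 192.75]
strip -20 [658.9  177.29]
strip 15 [656.39 177.31]
strip 50 [653.89 177.32]
w1 220 Lbin [ 70  74  92  95  94  94  95  94  97  97  96  98  98  97  97  98  96  98
  98  98  97  98  99  98  98 100 100  98  98  98  98  98]
  Rbin [ 98  97  98  98  97  96  97 100  78  60  57  57  59  58  58  58  60  57
  58  57  58  58  56  58  58  57  55  73  85  85 123  98  61  54  64  95
 101 101 120 126 126 127 116  75  50  56  61]
w1 260 Lbin [81 67 87 97 97 97 98 98 87 74 74 74 74 75 72 74 74 73 72 72 70 72 71 72
 70 72 72 73 72 71 72 72]
  Rbin [ 70  71  69  71  71  71  70  72  67  60  57  57  57  56  57  58  55  57
  58  57  56  58  57  56  57  56  56  58  57  58  58  59  57  59  58  52
 102 138 145 133 127 127 116  75  51  57  60]

[... 293 characters left out ...]
 75  50  57  60]
w2 330 Lbin [181 170 143 132 133 133 133 133 128 102  92  90 106 129 134 132 132 132
 129 116 107 107 108 107 108 106 107 108 108 106 108 107]
  Rbin [103 104 104 104 102 103 103 105 104 104 104 103 103 104 104 102  90  83
  82  82  83  83  84  83  84  83  83  83  85  84  84  85  83  85  84  85
  86  85  85  86  87  86  83  79  79  87  89]
w2 350 Lbin [183 173 147 135 133 132 133 133 134 107  90  91  98 125 134 133 133 132
 130 118 107 107 109 108 107 107 107 106 107 107 107 106]
  Rbin [104 103 104 105 104 105 106 105 105 103 104 104 105 104 104 105  92  82
  83  83  84  82  83  83  84  83  83  83  85  83  84  84  82  84  84  84
  84  84  84  84  86  86  83  78  78  84  89]
```

Request:
apply_moves --steps '[[[-2.5,1,0],0],[[-2.5,1,0],0],[[-2.5,1,0],0],[[-1,0,0],0],[[0,0,0],0],[[0,0,0],0]]'

```text
t: 4.1
ee_pos: [560.3, -66.3, 329.2]
orientation: [[-0.081, 0.997, -0.001], [0.997, 0.081, 0.001], [0.001, -0.001, -1.0]]
ft_force: [-0.1, -0.6, -0.7]
finger_gap: 0.999
finger_force: 0.0
```

```bash
python3 shot.py w3; python3 - <<'E'
from h import *
import pickle
m=pickle.load(open("pics/w3.pkl","rb"))[0]
for p in((600,66,196.5),(600,-36,196.5),(659.5,15,192.5)):print(proj(m,p))
E
```

```text
4.1 [560.3 -66.3 329.2] yaw 94.66 [-0.14 -0.59 -0.75] 0.9990397727817762
[351.46642995  22.84802988]
[333.8221871  168.85696701]
[420.99407787 106.40046651]
```

View pics/w3.png

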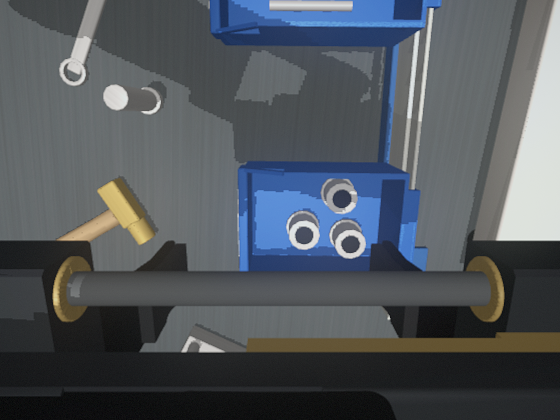

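The view shows the right bin's facing edge at about row 164 and the tongue and strip lines at columns 405–432.

```bash
python3 - <<'E' 
from h import *
import pickle
def ld(n): return cv2.imread(f"pics/{n}.png").astype(float),pickle.load(open(f"pics/{n}.pkl","rb"))[0]
def edge(n,cols,r0,r1,sgn):
    im,m=ld(n);g=sgn*np.diff(im[:,:,0]-im[:,:,2],axis=0);P=[]   # blueness B-R
    for c in cols:
        s=np.clip(g[r0:r1,c],0,None);i=int(s.argmax());x=np.arange(max(i-1,0),min(i+2,len(s)));P.append((c,r0+.5+(s[x]*x).sum()/max(s[x].sum(),1e-6)))
    P=np.array(P)
    for _ in range(3):
        k=np.polyfit(P[:,0],P[:,1],1);e=P[:,1]-np.polyval(k,P[:,0]);P=P[abs(e)<max(.6,1.5*e.std())]
    a,b=[onz(m,c,np.polyval(k,c),196.5) for c in(cols[0],cols[-1])];d=b-a
    print(n,len(P),e.std().round(2),k.round(3),a.round(1),b.round(1),"yaw",np.degrees(np.arctan2(d[1],d[0])).round(2))
edge("w1",range(170,340),129,145,-1)
edge("w2",range(260,440),140,156,-1)
edge("w3",range(255,400),155,175,1)
im,m=ld("w3");g=im.min(axis=2);P=[]
for r in range(20,185):
    row=g[r,390:445];bg=np.median(row);k=[i for i in range(2,53) if row[i]>=row[i-1] and row[i]>row[i+1] and row[i]-bg>25]
    if k:
        i=k[-1];x=np.arange(i-2,i+3);w=np.clip(row[x]-bg,0,None);P.append((390+(w*x).sum()/w.sum(),r))
P=np.array(P);ok=np.ones(len(P),bool)
for _ in range(4):
    k=np.polyfit(P[ok,1],P[ok,0],1);e=P[:,0]-np.polyval(k,P[:,1]);ok=abs(e)<1
a,b=[onz(m,np.polyval(k,r),r,192.5) for r in(30,180)];d=a-b
print("tongue3",ok.sum(),len(P),a.round(1),b.round(1),"yaw",np.degrees(np.arctan2(-d[0],d[1])).round(2))
E
```

```text
w1 159 0.14 [1.50000e-02 1.32228e+02] [519.   58.1 196.5] [644.6  66.9 196.5] yaw 4.01
w2 143 0.32 [1.40000e-02 1.41719e+02] [507.3  57.6 196.5] [642.1  66.6 196.5] yaw 3.82
w3 122 0.34 [1.50000e-02 1.56692e+02] [539.6 -34.5 196.5] [648.7 -27.2 196.5] yaw 3.86
tongue3 159 165 [655.7  66.8 192.5] [663.5 -40.1 192.5] yaw 4.14
```

```bash
python3 - <<'E' 
from h import *
import pickle
im=cv2.imread("pics/w3.png").astype(int);m=pickle.load(open("pics/w3.pkl","rb"))[0]
for c in(290,310,370,390):print(c,[tuple(v) for v in im[156:186,c,:2]])
print("row->y",[(r,onz(m,380,r,196.5)[1].round(1)) for r in range(164,180,2)],onz(m,380,170,196.5)[0])
cv2.imwrite("pics/rb.png",cv2.resize(im[140:200,230:420].astype(np.uint8),None,fx=4,fy=4))
E
```

```text
290 [(np.int64(90), np.int64(82)), (np.int64(90), np.int64(82)), (np.int64(90), np.int64(81)), (np.int64(90), np.int64(81)), (np.int64(91), np.int64(82)), (np.int64(98), np.int64(70)), (np.int64(105), np.int64(61)), (np.int64(105), np.int64(59)), (np.int64(107), np.int64(61)), (np.int64(106), np.int64(60)), (np.int64(106), np.int64(60)), (np.int64(108), np.int64(63)), (np.int64(107), np.int64(59)), (np.int64(108), np.int64(60)), (np.int64(108), np.int64(60)), (np.int64(106), np.int64(60)), (np.int64(138), np.int64(81)), (np.int64(159), np.int64(92)), (np.int64(161), np.int64(95)), (np.int64(161), np.int64(95)), (np.int64(161), np.int64(96)), (np.int64(161), np.int64(97)), (np.int64(160), np.int64(94)), (np.int64(162), np.int64(97)), (np.int64(160), np.int64(95)), (np.int64(160), np.int64(95)), (np.int64(161), np.int64(95)), (np.int64(161), np.int64(96)), (np.int64(161), np.int64(95)), (np.int64(162), np.int64(96))]
310 [(np.int64(88), np.int64(81)), (np.int64(88), np.int64(81)), (np.int64(88), np.int64(80)), (np.int64(90), np.int64(82)), (np.int64(90), np.int64(83)), (np.int64(95), n
[... 2146 characters left out ...]
4(61)), (np.int64(102), np.int64(59)), (np.int64(101), np.int64(60)), (np.int64(130), np.int64(75)), (np.int64(153), np.int64(91)), (np.int64(158), np.int64(95)), (np.int64(156), np.int64(93)), (np.int64(157), np.int64(94)), (np.int64(160), np.int64(95)), (np.int64(128), np.int64(75)), (np.int64(98), np.int64(58)), (np.int64(93), np.int64(57)), (np.int64(95), np.int64(56)), (np.int64(95), np.int64(57)), (np.int64(94), np.int64(56)), (np.int64(96), np.int64(58))]
row->y [(164, np.float64(-29.4)), (166, np.float64(-30.9)), (168, np.float64(-32.5)), (170, np.float64(-34.0)), (172, np.float64(-35.5)), (174, np.float64(-37.0)), (176, np.float64(-38.6)), (178, np.float64(-40.1))] 635.2294725021486
```

View pics/rb.png

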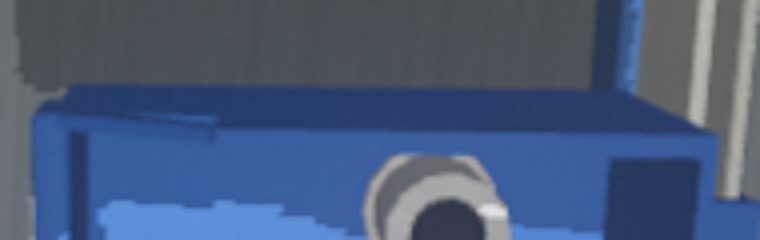

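The right bin's outer top edge is at row 172.5, so the gap is 102 mm wide and centred on y = 15 at x = 635. Now I'll hover over the loose bin.

Request:
apply_moves --steps '[[[0,0,0],-5],[[0,0,0],-5],[[3.6,-0.1,1],0],[[3.6,-0.1,1],0],[[3.6,-0.1,1],0],[[3.6,-0.1,1],0],[[3.6,-0.1,1],0],[[3.6,-0.1,1],0],[[3.6,-0.1,1],0],[[3.6,-0.1,1],0],[[3.6,-0.1,1],0],[[3.6,-0.1,1],0],[[0,0,0],0],[[0,0,0],0]]'

```text
t: 5.55
ee_pos: [458.6, 280.0, 229.6]
orientation: [[-0.257, 0.967, -0.0], [0.967, 0.257, -0.0], [-0.0, -0.001, -1.0]]
ft_force: [-0.3, 0.1, -0.1]
finger_gap: 0.998
finger_force: 0.0
```

```bash
python3 shot.py w4; python3 - <<'E'
import cv2
a=cv2.imread("pics/w4.png");cv2.imwrite("pics/w4b.png",cv2.resize(a[20:260,130:430],None,fx=2.4,fy=2.4))
E
```

```text
5.55 [458.6 280.  229.6] yaw 104.87 [-0.32  0.07 -0.14] 0.9980400010572726
```

View pics/w4b.png

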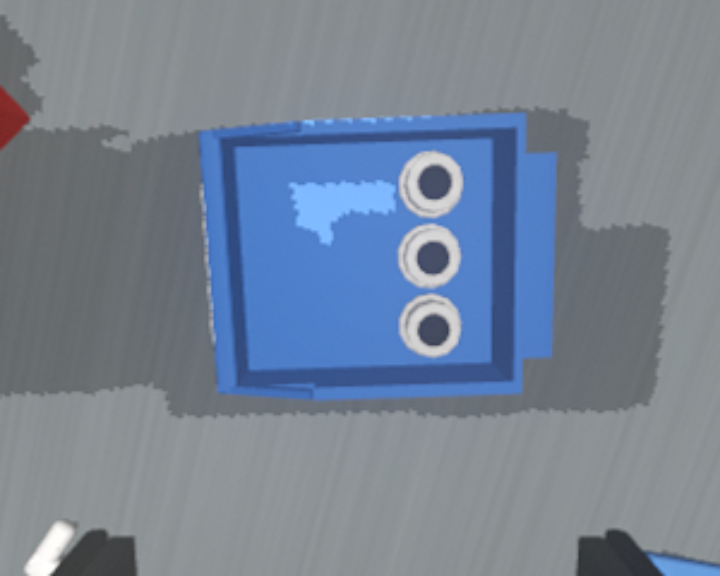

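The crop shows the bin clearly: front top corners at crop (201,131) and (218,393), rear corners at (526,113) and (522,393), and flange end at (556,153) to (552,357).

```bash
python3 - <<'E' 
from h import *
import pickle
m,o=pickle.load(open("pics/w4.pkl","rb"))
f=lambda u,v,z:onz(m,130+u/2.4,20+v/2.4,z)
A=f(201,131,42);B=f(218,393,42);C=f(526,113,60);D=f(522,393,60);E=f(556,153,60);F=f(552,357,60)
for a,b in((A,B),(C,D),(E,F)):
    d=a-b;print(a.round(1),b.round(1),np.linalg.norm(d).round(1),"binyaw",np.degrees(np.arctan2(-d[0],d[1])).round(2))
fm=(A+B)/2;rm=(C+D)/2;em=(E+F)/2
for r in(rm,em):
    d=(r-fm)[:2];print("len",np.linalg.norm(d).round(1),"yaw",np.degrees(np.arctan2(d[1],d[0])).round(2))
yaw=np.radians(np.degrees(np.arctan2(*((rm-fm)[1::-1]))));print(np.degrees(yaw))
for ln,p in((110,rm),(120.5,em)): print("front est from rear",p[:2]-ln*np.array([np.cos(yaw),np.sin(yaw)]))
print(fm)
R=o["orientation"]
print("fm rel TCP in tool",R.T@(fm-o["ee_pos"]))
E
```

```text
[378.9 362.3  42. ] [405.6 271.   42. ] 95.1 binyaw 16.3
[486.7 395.   60. ] [514.4 303.5  60. ] 95.7 binyaw 16.84
[500.5 385.5  60. ] [520.9 318.8  60. ] 69.7 binyaw 17.02
len 113.1 yaw 16.77
len 123.6 yaw 16.7
16.76873266641603
front est from rear [395.26430256 317.51306021]
front est from rear [395.30405938 317.3748333 ]
[392.29414551 316.61808525  42.        ]
fm rel TCP in tool [ 52.51391317 -54.59675041 187.57053169]
```

Request:
apply_moves --steps '[[[0,0,0],-1.9],[[1.8,-1.6,2],0],[[1.8,-1.6,2],0],[[1.8,-1.55,2],0],[[0,0,3],0],[[0,0,3],0],[[0,0,3],0],[[0,0,1],0],[[0,0,0],0],[[0,0,0],0]]' --grip 0.5

```text
t: 6.6
ee_pos: [400.1, 317.0, 70.5]
orientation: [[-0.284, 0.959, 0.002], [0.959, 0.284, 0.001], [0.0, 0.002, -1.0]]
ft_force: [0.1, -0.2, 0.5]
finger_gap: 0.503
finger_force: 0.0
```

```bash
python3 shot.py w5; cp pics/w5.png pics/w5b.png
```

```text
6.6 [400.1 317.   70.5] yaw 106.51 [ 0.06 -0.25  0.49] 0.5029911919460077
```

View pics/w5b.png

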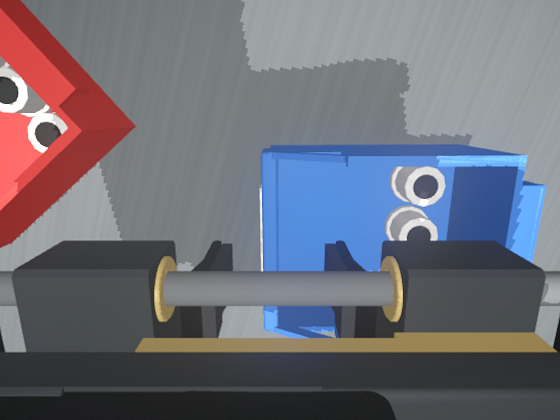

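The finger midpoint is at column 279 and the rim wall spans columns 262–279, so I need a −3.5 mm correction along tool y and +2 mm along x. Then down and grip.

Request:
apply_moves --steps '[[[0.2,-0.35,0],0],[[0,0,1.5],0],[[0,0,1.5],0],[[0,0,1.25],0],[[0,0,0],0],[[0,0,0],0]]'

```text
t: 7.25
ee_pos: [395.1, 318.0, 27.3]
orientation: [[-0.285, 0.958, 0.0], [0.958, 0.285, 0.0], [0.0, 0.0, -1.0]]
ft_force: [0.1, 0.7, 0.7]
finger_gap: 0.501
finger_force: 0.0
```

Request:
apply_moves --steps '[[[0,0,0],0],[[0,0,0],0],[[0,0,0],0],[[0,0,0],0],[[0,0,0],0],[[0,0,0],0],[[0,0,0],0],[[0,0,0],0],[[0,0,0],0],[[0,0,0],0]]' --grip 0 --force 45

```text
t: 8.25
ee_pos: [395.2, 318.0, 27.2]
orientation: [[-0.285, 0.958, 0.0], [0.958, 0.285, 0.0], [0.0, 0.0, -1.0]]
ft_force: [-0.6, -1.0, 2.6]
finger_gap: 0.088
finger_force: 45.0
```

The bin is gripped, wall 7.7 mm thick. Lifting.

Request:
apply_moves --steps '[[[0,0,-0.5],0],[[0,0,-1],0],[[0,0,-1.5],0],[[0,0,-2],0],[[0,0,-2],0],[[0,0,-2],0],[[0,0,-2],0],[[0,0,-2],0],[[0,0,-2],0],[[0,0,-2],2.5],[[0,0,-2],2.5],[[0,0,-1.5],2.5],[[0,0,-1],2.5],[[0,0,-0.3],2.5],[[0,0,0],0],[[0,0,0],0]]'

```text
t: 9.85
ee_pos: [394.4, 317.6, 245.1]
orientation: [[-0.072, 0.997, -0.001], [0.997, 0.072, -0.0], [-0.0, -0.001, -1.0]]
ft_force: [-0.5, 0.1, -1.1]
finger_gap: 0.088
finger_force: 45.1
```

Request:
apply_moves --steps '[[[-1.2,0.4,0],0],[[-2.2,0.8,0],0],[[-2.6,1,0],0],[[-2.6,1,0],0],[[-2.6,1,0],0],[[-2.6,1,0],0],[[-2.6,1,0],0],[[-2.6,1,0],0],[[-2.6,1,0],0],[[-2.6,1,0],0],[[-2.6,1,0],0],[[-2.6,1,0],0],[[-2,0.8,0],0],[[-0.5,0,0],0],[[0,0,0],0],[[0,0,0],0]]'

```text
t: 11.45
ee_pos: [536.3, 8.7, 244.6]
orientation: [[-0.071, 0.997, -0.002], [0.997, 0.071, 0.001], [0.001, -0.002, -1.0]]
ft_force: [-0.1, -0.1, -1.1]
finger_gap: 0.084
finger_force: 45.1
```

```bash
python3 shot.py w6; python3 - <<'E'
from h import *
cv2.imwrite("pics/top6.png",capture("top")[:,:,::-1]);cv2.imwrite("pics/scene6.png",capture("scene")[:,:,::-1]);print(ctrl.observe()["wrist_torque"])
E
```

```text
11.45 [536.3   8.7 244.6] yaw 94.07 [-0.1  -0.05 -1.08] 0.08437053937242496
[ 0.01271259  0.02738492 -0.02641895]
```

View pics/w6.png

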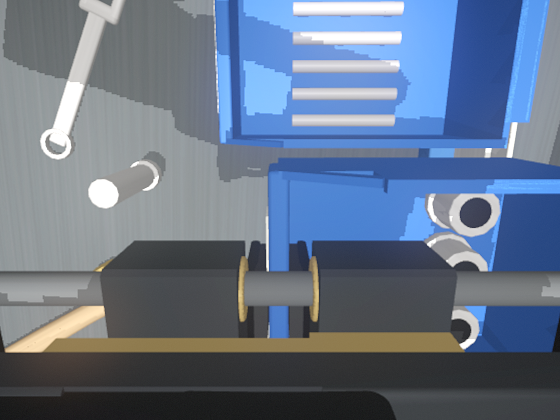

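The view shows the held bin just right of the left neighbour. Its left side is at rows 160–190 and the left bin's edge is at rows 138–146. I'll compare its edges with the expected held pose.

```bash
python3 - <<'E'
from h import *
import pickle
m,o=pickle.load(open("pics/w6.pkl","rb"));R=o["orientation"];P=o["ee_pos"]
for nm,q in(("frontL",(48,-4,27.2-42)),("mid42",(48,30,27.2-42)),("mid60",(48,30,27.2-60)),("rearL60",(48,100,27.2-60)),("midin60",(45,40,27.2-60)),("in60b",(45,75,27.2-60)),("floorL",(48,60,27.2))):
    print(nm,proj(m,P+R@np.array(q,float)).round(1))
im=cv2.imread("pics/w6.png").astype(int)
for c in(420,480,540):
    print(c,[(r,*im[r,c]) for r in range(150,196,1) if abs(im[r,c]-im[r-1,c]).sum()>20])
E
```

```text
frontL [267.8 170.1]
mid42 [362.9 170.2]
mid60 [375.9 178.9]
rearL60 [601.7 179. ]
midin60 [407.3 188.4]
in60b [519.4 188.5]
floorL [406.8 156.8]
420 [(179, np.int64(176), np.int64(104), np.int64(65)), (180, np.int64(205), np.int64(128), np.int64(78))]
480 [(157, np.int64(149), np.int64(118), np.int64(106)), (158, np.int64(150), np.int64(92), np.int64(62)), (179, np.int64(184), np.int64(111), np.int64(70)), (180, np.int64(205), np.int64(127), np.int64(78)), (193, np.int64(207), np.int64(161), np.int64(135)), (194, np.int64(208), np.int64(202), np.int64(202))]
540 [(162, np.int64(151), np.int64(135), np.int64(124)), (163, np.int64(146), np.int64(98), np.int64(75)), (164, np.int64(145), np.int64(82), np.int64(51)), (179, np.int64(217), np.int64(133), np.int64(75)), (180, np.int64(251), np.int64(165), np.int64(96)), (193, np.int64(211), np.int64(128), np.int64(72)), (194, np.int64(146), np.int64(81), np.int64(48)), (195, np.int64(134), np.int64(74), np.int64(44))]
```

The held pose matches the prediction within 1 px, so the bin is level and centred. Now I'll lower it between the neighbours, 12 mm in front of the strip.

Request:
apply_moves --steps '[[[-0.07,0,0.5],0],[[0,0,1],0],[[0,0,1],0],[[0,0,0.5],0],[[0,0,0.5],0],[[0,0,0.5],0],[[0,0,0],0]]'

```text
t: 12.3
ee_pos: [537.0, 7.6, 204.3]
orientation: [[-0.071, 0.997, -0.002], [0.997, 0.071, 0.0], [0.0, -0.002, -1.0]]
ft_force: [-0.0, -0.4, -0.9]
finger_gap: 0.089
finger_force: 45.1
```

Request:
apply_moves --steps '[[[0,0,0.4],0],[[0,0,0.4],0],[[0,0,0.4],0],[[0,0,0.4],0],[[0,0,0.4],0],[[0,0,0.4],0],[[0,0,0.3],0],[[0,0,0],0],[[0,0,0],0]]'

```text
t: 13.2
ee_pos: [537.5, 7.6, 178.0]
orientation: [[-0.071, 0.997, -0.0], [0.997, 0.071, 0.0], [0.0, -0.0, -1.0]]
ft_force: [0.1, 0.6, -0.6]
finger_gap: 0.087
finger_force: 45.1
```

Request:
apply_moves --steps '[[[0,0.3,0],0],[[0,0.3,0],0],[[0,0.2,0],0],[[0,0.1,0],0],[[0,0,0],0],[[0,0,0],0]]'

```text
t: 13.8
ee_pos: [545.5, 8.2, 177.9]
orientation: [[-0.071, 0.997, -0.002], [0.997, 0.071, -0.0], [0.0, -0.002, -1.0]]
ft_force: [-3.4, -0.9, 1.0]
finger_gap: 0.087
finger_force: 45.0
```

Request:
apply_moves --steps '[[[0,0.05,0],0],[[0,0,0],0],[[0,0.05,0],0],[[0,0,0],0],[[0,0,0],0]]'

```text
t: 14.3
ee_pos: [545.6, 8.2, 177.7]
orientation: [[-0.071, 0.997, -0.004], [0.997, 0.071, -0.0], [0.0, -0.004, -1.0]]
ft_force: [-5.7, -1.5, 0.6]
finger_gap: 0.092
finger_force: 45.0
```

Request:
apply_moves --steps '[[[0,0.05,0],0],[[0,0,0],0],[[0,0.05,0],0],[[0,0,0],0],[[0,0,0],0]]'

```text
t: 14.8
ee_pos: [545.6, 8.2, 177.6]
orientation: [[-0.071, 0.997, -0.006], [0.997, 0.071, -0.0], [0.0, -0.006, -1.0]]
ft_force: [-8.8, -1.6, 2.0]
finger_gap: 0.087
finger_force: 45.0
```

There is contact about 3.7 mm earlier than expected, so it is either the strip or the lip meeting the tongue. To decide, I'll back off, raise 8 mm and touch again.

Request:
apply_moves --steps '[[[0,-0.3,0],0],[[0,-0.1,-0.4],0],[[0,0,-0.4],0],[[0,0.1,0],0],[[0,0,0],0],[[0,0,0],0]]'

```text
t: 15.4
ee_pos: [545.6, 8.2, 186.1]
orientation: [[-0.071, 0.997, 0.0], [0.997, 0.071, -0.0], [-0.0, 0.0, -1.0]]
ft_force: [-1.5, -0.5, -0.6]
finger_gap: 0.081
finger_force: 45.0
```

Request:
apply_moves --steps '[[[0,0.1,0],0],[[0,0.1,0],0],[[0,0,0],0],[[0,0,0],0]]'

```text
t: 15.8
ee_pos: [545.6, 8.2, 185.7]
orientation: [[-0.071, 0.997, -0.004], [0.997, 0.071, -0.0], [0.0, -0.004, -1.0]]
ft_force: [-5.6, -1.9, 1.6]
finger_gap: 0.085
finger_force: 45.0
```

Request:
apply_moves --steps '[[[0,0.1,0],0],[[0,0,0],0],[[0,0,0],0]]'

```text
t: 16.1
ee_pos: [545.6, 8.2, 185.6]
orientation: [[-0.071, 0.997, -0.007], [0.997, 0.071, -0.0], [0.0, -0.007, -1.0]]
ft_force: [-8.9, -2.0, 2.8]
finger_gap: 0.091
finger_force: 45.0
```

```bash
python3 - <<'E'
from h import *
import pickle
m,o=pickle.load(open("pics/w6.pkl","rb"));R=o["orientation"];P=o["ee_pos"]
for z in(23.2,27.2-60):print("inner back",proj(m,P+R@np.array((30,103,z),float)).round(1),proj(m,P+R@np.array((0,103,z),float)).round(1))
im=cv2.imread("pics/w6.png").astype(int)
for r in(205,225,300):print(r,[(c,*map(int,im[r,c])) for c in range(470,558) if abs(im[r,c]-im[r,c-1]).sum()>25])
E
```

```text
inner back [497.6 196.2] [488.3 255.8]
inner back [598.5 234.2] [579.1 317.3]
205 [(490, 134, 129, 129), (491, 193, 193, 195), (492, 210, 210, 212), (499, 223, 188, 180), (500, 250, 160, 89), (502, 195, 116, 69), (503, 136, 78, 51)]
225 [(482, 100, 91, 91), (483, 169, 168, 169), (484, 207, 208, 209), (494, 201, 167, 153), (495, 228, 143, 85), (496, 255, 168, 98), (498, 237, 152, 90), (499, 166, 96, 58), (500, 133, 77, 49)]
300 []
```

The contact is at the same x with the lip well above the tongue, so it is the face strip. I'll back off to about 0.6 mm clearance and lower carefully.

Request:
apply_moves --steps '[[[0,-0.2,0],0],[[0,-0.12,0],0],[[0,0,0],0],[[0,0,0.4],0],[[0,0,0.4],0],[[0,0,0.2],0],[[0,0,0],0],[[0,0,0],0]]'

```text
t: 16.9
ee_pos: [545.5, 8.1, 175.8]
orientation: [[-0.071, 0.997, 0.0], [0.997, 0.071, 0.0], [0.0, 0.0, -1.0]]
ft_force: [-0.5, -0.4, -1.5]
finger_gap: 0.088
finger_force: 45.1
```

Request:
apply_moves --steps '[[[0,0,0.1],0],[[0,0,0.1],0],[[0,0,0.1],0],[[0,0,0],0],[[0,0,0],0]]'

```text
t: 17.4
ee_pos: [545.4, 8.1, 173.0]
orientation: [[-0.071, 0.997, 0.0], [0.997, 0.071, -0.0], [-0.0, 0.0, -1.0]]
ft_force: [-0.4, -0.2, -1.7]
finger_gap: 0.089
finger_force: 45.1
```

Request:
apply_moves --steps '[[[0,0,0.1],0],[[0,0,0.1],0],[[0,0,0],0],[[0,0,0],0]]'

```text
t: 17.8
ee_pos: [545.4, 8.1, 171.0]
orientation: [[-0.071, 0.997, 0.0], [0.997, 0.071, -0.0], [-0.0, 0.0, -1.0]]
ft_force: [-0.4, 0.2, -0.9]
finger_gap: 0.086
finger_force: 45.1
```

Request:
apply_moves --steps '[[[0,0,0.1],0],[[0,0,0.1],0],[[0,0,0],0],[[0,0,0],0]]'

```text
t: 18.2
ee_pos: [545.3, 8.1, 169.0]
orientation: [[-0.071, 0.997, 0.0], [0.997, 0.071, 0.0], [0.0, 0.0, -1.0]]
ft_force: [0.4, -0.4, -1.5]
finger_gap: 0.081
finger_force: 45.1
```

Request:
apply_moves --steps '[[[0,0,0.1],0],[[0,0,0.1],0],[[0,0,0],0],[[0,0,0],0]]'

```text
t: 18.6
ee_pos: [545.2, 8.1, 167.0]
orientation: [[-0.071, 0.997, -0.0], [0.997, 0.071, 0.0], [0.0, -0.0, -1.0]]
ft_force: [-0.0, -0.2, -1.9]
finger_gap: 0.087
finger_force: 45.1
```

Request:
apply_moves --steps '[[[0,0,0.1],0],[[0,0,0.1],0],[[0,0,0],0],[[0,0,0],0]]'

```text
t: 19.0
ee_pos: [545.4, 8.1, 165.2]
orientation: [[-0.071, 0.997, 0.001], [0.997, 0.071, -0.0], [-0.0, 0.001, -1.0]]
ft_force: [0.3, -0.0, -0.5]
finger_gap: 0.088
finger_force: 45.0
```

Request:
apply_moves --steps '[[[0,0,0.05],0],[[0,0,0],0],[[0,0,0.05],0],[[0,0,0],0],[[0,0,0],0]]'

```text
t: 19.5
ee_pos: [545.5, 8.1, 164.3]
orientation: [[-0.071, 0.997, 0.001], [0.997, 0.071, -0.0], [-0.0, 0.001, -1.0]]
ft_force: [-1.0, 0.8, 3.2]
finger_gap: 0.088
finger_force: 45.0
```

Request:
apply_moves --steps '[[[0,0,0.05],0],[[0,0,0],0],[[0,0,0.05],0],[[0,0,0],0],[[0,0,0],0]]'

```text
t: 20.0
ee_pos: [545.3, 8.1, 163.4]
orientation: [[-0.071, 0.997, 0.0], [0.997, 0.071, -0.0], [-0.0, 0.0, -1.0]]
ft_force: [-3.0, -0.6, 4.4]
finger_gap: 0.087
finger_force: 45.1
```

Contact begins at z≈165, where the flange should meet the tongue. I'll ease back 0.5 mm and pull gently forward to check that the lip is hooked.

Request:
apply_moves --steps '[[[0,0,-0.06],0],[[0,-0.1,0],0],[[0,-0.1,0],0],[[0,0,0],0],[[0,0,0],0]]'

```text
t: 20.5
ee_pos: [544.5, 7.8, 164.0]
orientation: [[-0.071, 0.997, 0.003], [0.997, 0.071, -0.0], [-0.001, 0.003, -1.0]]
ft_force: [2.1, -0.0, 2.2]
finger_gap: 0.088
finger_force: 45.0
```

Request:
apply_moves --steps '[[[0,-0.1,0],0],[[0,0,0],0],[[0,0,0],0]]'

```text
t: 20.8
ee_pos: [544.2, 7.8, 164.2]
orientation: [[-0.071, 0.997, 0.004], [0.998, 0.071, -0.0], [-0.001, 0.004, -1.0]]
ft_force: [5.0, 1.5, 3.7]
finger_gap: 0.088
finger_force: 45.0
```

Hooked: the lip catches after about 1.3 mm of travel. I'll re-centre and release.

Request:
apply_moves --steps '[[[0,0.1,0],0],[[0,0.1,0],0],[[0,0,0],0],[[0,0,0],0]]'

```text
t: 21.2
ee_pos: [544.3, 7.9, 163.7]
orientation: [[-0.071, 0.997, 0.0], [0.997, 0.071, -0.0], [-0.0, 0.0, -1.0]]
ft_force: [2.5, -0.5, 3.3]
finger_gap: 0.086
finger_force: 45.1
```

Request:
apply_moves --steps '[[[0,0,0],0],[[0,0,0],0],[[0,0,0],0],[[0,0,0],0]]' --force 8

```text
t: 21.6
ee_pos: [544.3, 8.0, 163.5]
orientation: [[-0.071, 0.997, 0.0], [0.997, 0.071, -0.0], [-0.0, 0.0, -1.0]]
ft_force: [4.4, -0.4, 1.8]
finger_gap: 0.094
finger_force: 8.0
```

Request:
apply_moves --steps '[[[0,0,0],0],[[0,0,0],0],[[0,0,0],0],[[0,0,0],0],[[0,0,0],0]]' --grip 0.32

```text
t: 22.1
ee_pos: [543.4, 8.2, 163.3]
orientation: [[-0.071, 0.997, -0.002], [0.997, 0.071, 0.0], [0.0, -0.002, -1.0]]
ft_force: [0.7, 0.6, 0.4]
finger_gap: 0.31
finger_force: 0.0
```

Request:
apply_moves --steps '[[[0,0,-0.3],0],[[0,0,-0.5],0],[[0,0,-1],0],[[0,0,-1],0],[[0,0,-1.2],0],[[0,0,0],0]]'

```text
t: 22.7
ee_pos: [545.7, 7.8, 206.1]
orientation: [[-0.071, 0.997, 0.005], [0.997, 0.071, -0.001], [-0.001, 0.005, -1.0]]
ft_force: [0.4, -1.1, -0.9]
finger_gap: 0.323
finger_force: 0.0
```

Request:
apply_moves --steps '[[[0,0,-2],0],[[0,0,-3],0],[[0,0,-3],0],[[0,-1,-3],0],[[0,-1,-1],0],[[0,0,0],0],[[0,0,0],0]]'

```text
t: 23.4
ee_pos: [523.4, 6.7, 322.6]
orientation: [[-0.071, 0.997, -0.002], [0.997, 0.071, 0.0], [0.001, -0.002, -1.0]]
ft_force: [-0.6, 0.6, -1.0]
finger_gap: 0.324
finger_force: 0.0
```

```bash
python3 shot.py w8; python3 - <<'E'
from h import *
import pickle
m=pickle.load(open("pics/w8.pkl","rb"))[0];im=cv2.imread("pics/w8.png").astype(int)
B=(im[:,:,0]-im[:,:,2])
a=np.radians(4.07);X=np.array([np.cos(a),np.sin(a),0]);Y=np.array([-X[1],X[0],0]);T=np.array([656,15.6,194.])  # tongue mid, touch-corrected
hk=T-4.5*X
for nm,q in(("rearL",hk+48*Y+[0,0,4]),("rearR",hk-48*Y+[0,0,4]),("flangeL",hk+10.5*X+35*Y+[0,0,4]),("flangeR",hk+10.5*X-35*Y+[0,0,4]),("frontL",hk-110*X+48*Y+[0,0,-14]),("frontR",hk-110*X-48*Y+[0,0,-14]),("LbinEdge",T-60*X+51*Y+[0,0,4])): print(nm,q.round(1),proj(m,q).round(1))
for r in(150,170,190,210,230):
    print(r,[(c,*map(int,im[r,c])) for c in range(330,470) if abs(im[r,c]-im[r,c-1]).sum()>45])
for c in(210,230,300,340):
    print("col",c,[(r,*map(int,im[r,c])) for r in range(90,240) if abs(im[r,c]-im[r-1,c]).sum()>45])
E
```

```text
23.4 [523.4   6.7 322.6] yaw 94.05 [-0.58  0.56 -0.95] 0.32418441463951037
rearL [648.1  63.2 198. ] [455.5 142.4]
rearR [654.9 -32.6 198. ] [440.7 265.1]
flangeL [659.5  50.9 198. ] [467.6 160.3]
flangeR [664.5 -18.9 198. ] [455.9 249.7]
frontL [538.4  55.4 180. ] [302.6 140.6]
frontR [545.2 -40.4 180. ] [300.6 256.4]
LbinEdge [592.5  62.2 198. ] [379.4 138.2]
150 [(364, 229, 152, 98), (365, 255, 180, 119), (379, 208, 132, 84), (386, 181, 134, 113), (387, 172, 157, 156), (388, 199, 196, 198), (389, 217, 215, 217), (391, 193, 187, 187), (392, 176, 167, 167), (402, 178, 168, 168), (407, 203, 172, 165), (408, 210, 128, 75), (413, 226, 147, 94), (414, 251, 172, 110), (424, 236, 155, 98), (425, 149, 85, 58), (452, 206, 129, 83), (453, 251, 169, 108), (457, 171, 152, 143), (460, 221, 223, 222), (461, 255, 255, 255), (464, 173, 166, 160), (465, 159, 147, 138)]
170 [(357, 238, 159, 103), (358, 255, 188, 126), (378, 207, 131, 82), (384, 193, 141, 119), (385, 195, 187, 187), (386, 219, 218, 220), (388, 192, 184, 184), (389, 154, 135, 132), (391, 195, 188, 188), (392, 219, 214, 215), (397, 197
[... 1749 characters left out ...]
147, 144, 138)]
col 230 [(133, 143, 139, 133)]
col 300 [(129, 158, 94, 62), (131, 190, 119, 77), (137, 150, 119, 105), (139, 140, 97, 74), (162, 173, 129, 108), (163, 186, 152, 138), (167, 179, 135, 112), (185, 178, 109, 71), (212, 232, 145, 85)]
col 340 [(92, 198, 161, 145), (93, 196, 188, 188), (101, 171, 155, 149), (102, 202, 139, 106), (113, 189, 174, 174), (114, 198, 197, 198), (121, 169, 166, 169), (122, 200, 142, 117), (123, 211, 136, 87), (129, 159, 97, 65), (130, 186, 116, 77), (131, 207, 133, 86), (137, 164, 108, 78), (138, 149, 91, 62), (140, 177, 108, 70), (202, 231, 151, 95), (204, 255, 178, 116), (231, 229, 149, 93), (232, 206, 126, 75), (237, 185, 108, 65), (238, 161, 91, 56)]
```

The flange covers the tongue, with its rear edge at columns 461–467 as predicted, and the gripper is clear. Handing in.

```bash
python3 -c "
from station import job
print(job.close_job())"
```

```text
the job is handed in; nothing more can be done
None
```

The blue bin is hanging on the rail in the gap between its two neighbours, seated and released with the gripper clear, and the job is handed in. I confirmed the hook by a gentle forward pull and a last wrist picture; I did not re-measure the neighbours, though no sideways contact force showed in the force readings.

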